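Shut the marked gas tap in the bench service box

TASK

On the laboratory bench, push the sliding metal cover of the white service box all the way back, away from the box's hose-nozzle side, so that the two gas taps in the well are uncovered. Then push the lever that is marked by a round disc at its end fully shut, a quarter turn clockwise seen from above, leaving the plain straight lever and the things on the bench where they are. Just push with the fingers, nothing needs gripping and nothing may be lifted; leave the cover open.

Things in the scene. Friction and masses are not known exactly. Their poses are not given: they have to be found in the camera images.
- service_box: White box fixed on the bench. Origin on the bench under its well's centre; x runs from its front (two hose nozzles, facing the robot) to its back, z up. Spans x -75 to 205, y -150 to 150 mm, top z 66 mm (side rails |y| 144 to 150, to z 76). Open well inside: x -65 to 65, y -138 to 138, floor z 6. Behind it a closed housing (top z 66) onto which the cover slides.
- cover (a joint): Cover position (m) along the box's +x: 0 = over the well (starts at 0 to 0.02), 0.125 = fully back at its stop, well uncovered. Grey steel plate 138 x 282 x 6 mm, top 73 mm above the bench. It only slides, cannot be lifted, needs 2 N plus 4 N per m/s, stays where it is left.
- cover_lip (a point): Centre of the front face (towards the box's -x) of the upright lip on the cover's front edge, 85 mm above the bench. The lip is 120 mm long along the box's y, 10 mm thick, standing 72 to 98 mm above the bench. It moves with the cover; push it along the box's +x.
- disc_axis (a point): Vertical turning axis of the marked tap's lever at the lever's mid-height, 45 mm above the bench. In the box frame x = +25 mm, y = +62 or -62 mm (the plain tap has the other). Under each axis a brass pipe, 16 mm thick along the box's x, reaches 22 mm above the bench, and a round body 26 mm across on the axis 28 mm.
- disc_tip (a point): Centre of the flat round disc (32 mm across, 14 mm thick) ending the marked black lever, 53 mm from the axis, 45 mm above the bench; its outer edge is 69 mm from the axis. The arm between is a bar 12 mm wide. Lever and disc span 38 to 52 mm above the bench.
- disc_lever (a joint): Angle in rad of the marked lever: 0 = open, pointing to the box's front (-x); it grows clockwise seen from above, to 1.571 = shut at a firm stop, pointing to the box's +y. Starts at 0 to 0.35. Turns with about 0.08 N m (1.6 N at 50 mm), stays where it is left.
- plain_axis (a point): Turning axis of the other tap's lever, like disc_axis; this tap is to be left alone.
- plain_tip (a point): Point on the other lever, 53 mm from its axis, 45 mm above the bench. This lever is a plain straight bar 12 mm wide, square-ended, 67 mm long from its axis, same black and height, no disc; it points to the box's front within 0.35 rad, on its +y side. Leave it alone.
- reagent_bottle: Loose square blue bottle with a red cap, 44 x 44 x 86 mm, origin at the centre of its underside. Stands beside the box; leave it.
- jar: Loose small round jar, 42 mm across, 60 mm high, origin at the centre of its underside. Stands beside the box; leave it.
- petri_dish: Loose glass dish, 94 mm across, 15 mm high, origin at the centre of its underside. Lies beside the box; leave it.

How it is judged:
On the way, in this order (a step that is already met when the one before it is completed fails the run):
1. the cover is slid back and the taps are uncovered (value of joint cover above 0.105 m), for 0.2 s.
2. the marked lever is pushed shut (value of joint cover above 0.105 m and value of joint disc_lever above 1.45 rad), for 0.2 s.
At the end, for the whole second after the job is handed in: The cover is at least 105 mm back (of 125), the marked lever is turned at least 1.45 rad (of 1.571, shut), both at rest; the plain lever's tip is within 12 mm and the loose things within 15 mm of where they started (all of step 2 and velocity of joint disc_lever between -0.05 and 0.05 rad/s and velocity of joint cover between -0.01 and 0.01 m/s and distance of plain_tip from where it was at the start of the episode below 0.012 m and distance of each of reagent_bottle, jar, petri_dish from where it was at the start of the episode below 0.015 m); the robot touches nothing.
It fails at once if the plain lever is moved (distance of plain_tip from where it was at the start of the episode above 0.012 m).
It fails at once if a loose thing on the bench is shifted or lifted (distance of any of reagent_bottle, jar, petri_dish from where it was at the start of the episode above 0.015 m).
It also fails if it takes over 45 s, if anything falls off the work surface, if the arm or the gripper's body presses on something with over 40 N, if the wrist force passes 120 N, or if a joint passes its speed limit or range.

ROBOT

A 6-joint arm with a two-finger parallel gripper is mounted at the origin on the work surface. World frame = base frame: x ahead of the robot, y to its left, z up, the work surface at z = 0. Lengths are in m, angles in rad, forces in N, time in s.
With the tool pointing down it reaches from about 0.35 to 0.775 m from the base axis. Payload 5.5 kg.
Tool frame: the origin (TCP) lies midway between the tips of the shut fingers; the grasp point (between the pads) lies 19 mm behind it; x points along the fingers, z is the direction in which the jaws open and shut, and the axes are right-handed (so a half turn about x gives the same grasp; the last joint's range is limited). The gripper opens to 85 mm and grips with 20 to 120 N. Pads are 22 mm wide; open, the fingers measure 114 mm over their backs; the gripper's body (76 mm by 85 mm) begins 54 mm behind the grasp point. The pads swing forward as they close: fully open they stand 13 mm farther back than shut.
Start: joints at [1.128, 0.313, 0.046, 1.304, 0, 1.431], TCP at [0.171, 0.549, 0.199] pointing down, gripper open.
Joint ranges: [-2.76, 2.76], [-0.86, 1.69], [-1.03, 1.26], [-2.2, 2.34], [-1.47, 1.5], [-3.14, 3.14]. Speed limits (rad/s): [2.57, 2.57, 3.14, 3.14, 3.14, 3.14].

INTERFACE

Orientations are given as a unit quaternion [w, x, y, z].
In Python, from cell import robot, eyes, job_done gives the robot as it stands.
- The arm moves only by the shell command python3 -m creep 'ROWS' [OPENING]. ROWS is a JSON object of lists of equal length, an entry for each row: "travel": the shift along the tool's x, y, z in units of 60 mm (1.0 is 60 mm), a list of three; "roll": the turn about the tool's x in units of 6 degrees (1.0 is 6 degrees). A call has 1 to 5 rows; each row shifts and turns the commanded pose from where the row before left it, along the tool's axes as they then stand; what a row does not reach is not made up. A row lasts 1/8 s, in which the tool goes at most 62.5 mm and 10.7 degrees, less where a joint would pass 70% of its speed; a pose out of reach is approached as far as the arm can. A call is refused whole if a number of a shift passes 1 or a number of a turn 1, either way. A call with a gripper value outside its range is refused whole. OPENING is the gripper's target within -1 to 1 (shut at 1, half-way at 0, fully open at -1), set as the call begins (- or left out, the last holds). The fingers move at their own pace and stop on an object; the grip force is fixed at half the most. Time passes only in rows, so rows that do not move let the fingers close. It gives the time, the measured TCP pose, the force and the opening at its end, in the units of the state.
- robot.state(): the state, without advancing time (a new reading comes with each control period).
- eyes.grab_frame(name): name is "side" or "top" or "wrist"; returns the picture (384x512x3 uint8, red, green, blue); there is no depth.
- eyes.camera_model(name): a dict with "vertical_fov" (degrees; the focal length in pixels is half the picture's height over the tangent of half this angle, whatever the lens; pixels are square), "cx", "cy" (the principal point, pixels), "R" (3x3) and "t" (3): a world point X has camera coordinates R X + t. Camera axes: x right, y down, z forward; pixel columns grow to the right and rows downward; lengths in m; the calibration is good to about 2 mm. The wrist camera is an equidistant fisheye: a pixel r from the principal point sees the ray r / f radians off the axis. A picture is of the moment at which its call begins: read the wrist's pose just before it. camera_model takes no time and is no camera call; for the wrist camera it gives the pose at the moment of the call.
- job_done(): hands the job in, once; it reports no verdict.
The state is a dict: "time_s": time; "q": joint angles; "qvel": joint speeds; "effort": joint torques, N m; "ee_pos": TCP position; "tool_rot": TCP orientation; "contact_force": force on the tool from outside, world axes, zero at the start; "moment": the same for the moment, N m; "width": opening from 0.0 (shut) to 1.0 (fully open).
Only numpy, scipy, OpenCV 4.12 (cv2) and the standard library are available. Lean on these libraries where they do the work, as an engineer would, in place of code of your own. Each camera call takes 0.05 s, during which the arm holds its last target. There are 200 camera calls.

## Working session

There is one attempt and no reset: what is moved stays moved. The work goes in short steps, Python scripts to look and compute and a shell command to move; the robot and the scene stay as the last step left them, time stands still between calls to the robot, and variables do not carry over. Pictures are saved under pics/ and viewed, about 8 in all and at most 12, crops included, and the job is handed in when it is done.

```bash
ls; mkdir -p pics
python3 - <<'E'
from cell import robot,eyes
import cv2,json,numpy as np
s=robot.state();print({k:np.round(v,3).tolist() for k,v in s.items()})
for n in("top","side"):
    m=eyes.camera_model(n);print(n,{k:np.round(v,4).tolist() for k,v in m.items()})
    cv2.imwrite(f"pics/{n}0.png",cv2.resize(eyes.grab_frame(n)[:,:,::-1],None,fx=1.5,fy=1.5,interpolation=cv2.INTER_CUBIC))
E
```

```text
pics
{'time_s': 0.0, 'q': [1.128, 0.314, 0.045, 1.304, 0.0, 1.431], 'qvel': [0.001, 0.0, 0.0, -0.0, 0.0, 0.001], 'effort': [-0.0, -48.063, 29.853, 0.02, -0.0, 0.0], 'ee_pos': [0.171, 0.548, 0.198], 'tool_rot': [0.569, -0.419, 0.57, 0.419], 'contact_force': [1.407, -0.049, -1.109], 'moment': [0.034, 0.006, 0.018], 'width': 1.001}
top {'vertical_fov': 49.7125, 'cx': 254.5522, 'cy': 189.8952, 'R': [[-0.028, -0.9994, -0.0226], [-0.9978, 0.0293, -0.0601], [0.0607, 0.0209, -0.9979]], 't': [0.0837, 0.5945, 1.2432]}
side {'vertical_fov': 45.8406, 'cx': 254.9915, 'cy': 191.2834, 'R': [[0.869, -0.4948, 0.0024], [-0.3295, -0.5823, -0.7432], [0.3692, 0.6451, -0.669]], 't': [-0.4901, 0.2763, 0.8603]}
```

View pics/top0.png

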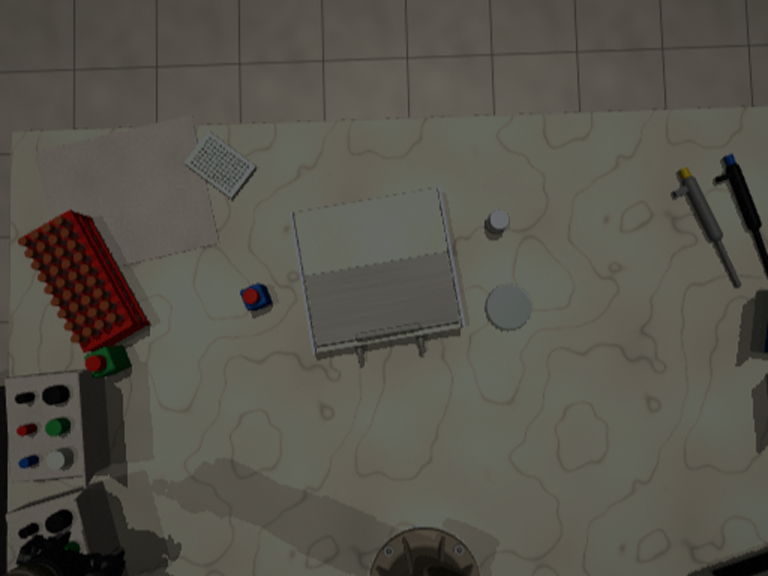

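View pics/side0.png

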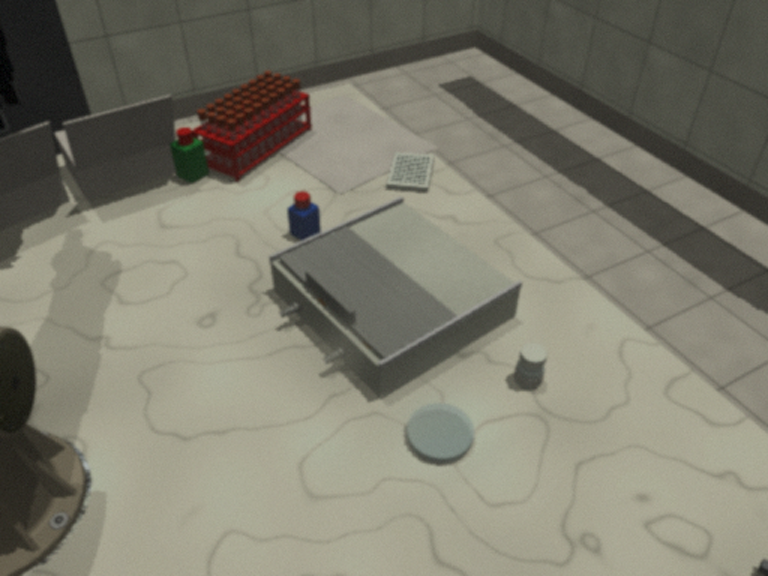

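The top view shows the box corners (1.5x pixels) at about (292,211), (437,188), (461,323) and (315,350). The side view has them at (403,200), (520,285), (380,357) and (272,258). Next I'll fit the box pose and overlay it as a check.

```bash
cat > h.py <<'E'
import numpy as np,cv2
from scipy.optimize import least_squares
from cell import robot,eyes
def proj(m,X):
    X=np.atleast_2d(X);c=X@np.array(m["R"]).T+np.array(m["t"]);f=192/np.tan(np.radians(m["vertical_fov"])/2)
    return c[:,:2]/c[:,2:]*f+[m["cx"],m["cy"]]
def b2w(p,X):
    X=np.atleast_2d(np.array(X,float));c,s=np.cos(p[2]),np.sin(p[2])
    return np.c_[p[0]+c*X[:,0]-s*X[:,1],p[1]+s*X[:,0]+c*X[:,1],X[:,2]]
def w2b(p,X):
    c,s=np.cos(p[2]),np.sin(p[2]);d=np.array(X)[:2]-p[:2]
    return np.array([c*d[0]+s*d[1],-s*d[0]+c*d[1],X[2]])
C=[[.205,.15,.076],[.205,-.15,.076],[-.075,-.15,.076],[-.075,.15,.076]]
E
cat > fit.py <<'E'
from h import *
obs={"top":[[292,211],[437,188],[461,323],[315,350]],"side":[[403,200],[520,285],[380,357],[272,258]]}
M={n:eyes.camera_model(n) for n in obs}
r=lambda p:np.concatenate([(proj(M[n],b2w(p,C))-np.array(obs[n])/1.5).ravel() for n in obs])
s=least_squares(r,[.5,0,0],loss="soft_l1");p=s.x;print(p,np.round(r(p),1))
np.save("box.npy",p)
out=[]
for n,(a,b,w,h) in {"top":(185,115,133,133),"side":(170,125,190,142)}.items():
    im=eyes.grab_frame(n)[b:b+h,a:a+w,::-1];k=400/w
    im=cv2.resize(im,(400,int(h*k)),interpolation=cv2.INTER_CUBIC);im=cv2.convertScaleAbs(im,alpha=1.6)
    for X in C+[[-.075,.15,0],[-.075,-.15,0],[.205,-.15,0]]+[[-.065,y,.098] for y in(-.06,.06)]+[[.073,y,.073] for y in(-.14,.14)]:
        q=(proj(M[n],b2w(p,X))[0]+.5-[a,b])*k;cv2.circle(im,tuple(int(v) for v in q),3,(0,0,255),1)
    out.append(np.vstack([im,np.zeros((400-im.shape[0],400,3),np.uint8)]))
cv2.imwrite("pics/fit.png",np.hstack(out))
E
python3 fit.py
```

```text
[0.56112702 0.0649266  0.13372667] [-1.2 -0.3  3.  -1.8  3.2  2.8 -1.9  1.5  0.1 -2.7  2.2 -1.2  0.2  5.4
 -1.8 -2.1]
```

View pics/fit.png

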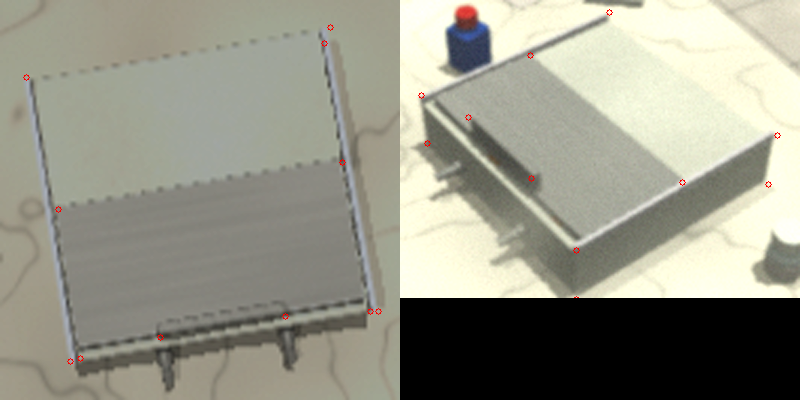

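The first fit is biased: the overlay circles miss the rail corners by a few pixels. I'll look closer.

Run:
```python
from h import *
im=np.mean([eyes.grab_frame("top").astype(float) for _ in range(4)],0).astype(np.uint8)[120:245,188:315,::-1]
im=cv2.resize(cv2.convertScaleAbs(im,alpha=1.9),None,fx=4.8,fy=4.8,interpolation=cv2.INTER_CUBIC)
sd=np.mean([eyes.grab_frame("side").astype(float) for _ in range(4)],0).astype(np.uint8)[125:265,175:355,::-1]
cv2.imwrite("pics/sd.png",cv2.resize(cv2.convertScaleAbs(sd,alpha=1.6),None,fx=4.2,fy=4.2,interpolation=cv2.INTER_CUBIC))
cv2.imwrite("pics/tp.png",im)
```

```text
(no output)
```

View pics/tp.png

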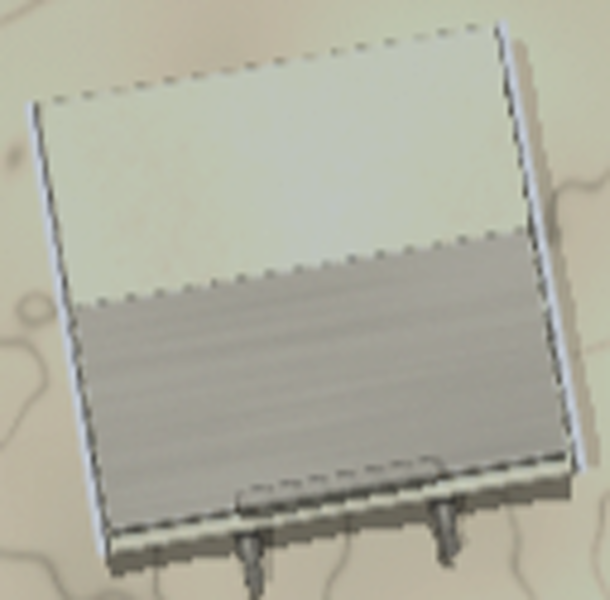

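View pics/sd.png

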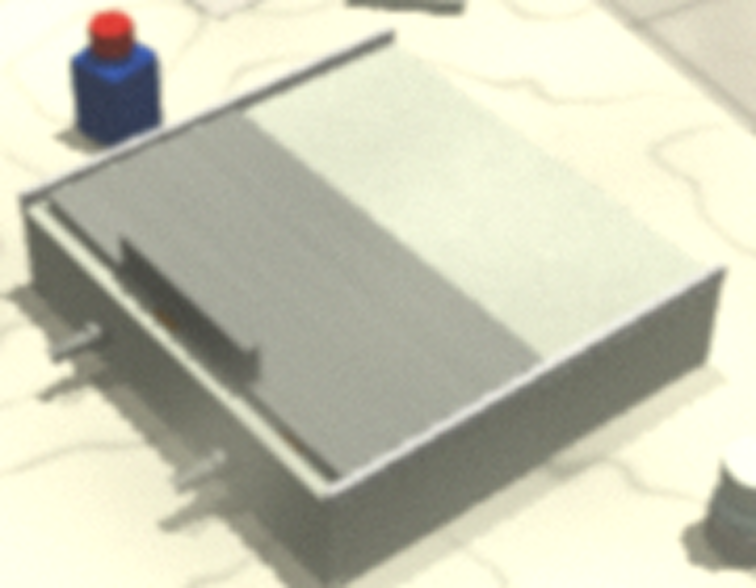

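```bash
cat > fit2.py <<'E'
from h import *
P=np.array(C+[[-.075,.15,0],[-.075,-.15,0],[.205,-.15,0]])
obs={"top":(4.8,[188,120],[0,1,2,3,4,5],[[33,103],[502,22],[583,468],[103,555],[112,573],[570,497]]),
"side":(4.2,[175,125],[0,1,2,3,5,6],[[392,33],[723,270],[330,492],[22,198],[332,582],[708,362]])}
M={n:eyes.camera_model(n) for n in obs}
px=lambda k,o,u:(np.array(u)+.5)/k-.5+np.array(o)
def r(p,ns=obs):return np.concatenate([(proj(M[n],b2w(p,P[obs[n][2]]))-px(*obs[n][:2],obs[n][3])).ravel() for n in ns])
for ns in (["top"],["side"],["top","side"]):
    p=least_squares(r,[.5,0,0],kwargs=dict(ns=ns),loss="soft_l1").x;print(ns,p.round(4),np.round(r(p,ns),1))
np.save("box.npy",p)
def ray(n,u,z):
    m=M[n];R=np.array(m["R"]);t=np.array(m["t"]);f=192/np.tan(np.radians(m["vertical_fov"])/2)
    d=R.T@np.array([(u[0]-m["cx"])/f,(u[1]-m["cy"])/f,1]);o=-R.T@t
    return o+d*(z-o[2])/d[2]
k,o=obs["top"][:2]
for nm,n,u,z in [("cov back","top",(80,306),.073),("cov back","top",(525,232),.073),("lip front top","top",(240,510),.098),("lip","top",(443,475),.098),
 ("cov back s","side",(245,115),.073),("cov back s","side",(540,360),.073),("lip s","side",(122,238),.098),("lip s","side",(250,350),.098),("bottle cap","side",(110,25),.086),("nozzles","top",(250,570),.03),("nozzles","top",(445,540),.03)]:
    k,o=obs[n][:2];X=ray(n,px(k,o,u),z);print(nm,X.round(3),w2b(p,X).round(3))
for nm,u,z in [("bottle",(252,296),.086),("jar",(499,219),.06),("dish",(509,307),.015)]:
    X=ray("top",px(1.5,[0,0],u),z);print(nm,X.round(3),w2b(p,X).round(3))
E
python3 fit2.py
```

```text
['top'] [0.5587 0.0673 0.1389] [-2.2  0.4  0.9  0.   0.7  1.6 -1.6  0.7 -0.1 -4.3  0.7 -4.7]
['side'] [0.5612 0.0679 0.1387] [-0.1 -2.5  1.2 -1.2  0.   0.6 -0.9 -2.4 -0.4  2.5  0.5  0. ]
['top', 'side'] [0.5601 0.0671 0.1407] [-2.2  0.1  0.8 -0.5  0.8  1.  -1.5  0.3 -0.  -4.6  0.8 -5.2 -0.5 -2.3
  1.  -1.  -0.1  1.  -1.3 -2.  -0.6  2.9  0.3  0.3]
cov back [0.617 0.212 0.073] [0.077 0.135 0.073]
cov back [ 0.654 -0.06   0.073] [ 0.075 -0.139  0.073]
lip front top [0.491 0.116 0.098] [-0.062  0.058  0.098]
lip [ 0.508 -0.005  0.098] [-0.061 -0.064  0.098]
cov back s [0.616 0.207 0.073] [0.075 0.131 0.073]
cov back s [ 0.653 -0.061  0.073] [ 0.074 -0.14   0.073]
lip s [0.491 0.111 0.098] [-0.062  0.054  0.098]
lip s [ 0.511 -0.002  0.098] [-0.058 -0.061  0.098]
bottle cap [0.577 0.319 0.086] [0.052 0.246 0.086]
nozzles [0.452 0.115 0.03 ] [-0.101  0.063  0.03 ]
nozzles [ 0.467 -0.007  0.03 ] [-0.102 -0.061  0.03 ]
bottle [0.579 0.317 0.086] [0.054 0.244 0.086]
jar [ 0.718 -0.168  0.06 ] [ 0.123 -0.255  0.06 ]
dish [ 0.545 -0.189  0.015] [-0.051 -0.251  0.015]
```

```bash
cat > d.py <<'E'
# usage: d.py bx by z [state only if none] -> delta to box-frame target in tool axes, units of 60mm
import sys
from h import *
from scipy.spatial.transform import Rotation as Ro
p=np.load("box.npy");s=robot.state();q=s["tool_rot"];R=Ro.from_quat([q[1],q[2],q[3],q[0]]).as_matrix()
print("t",round(s["time_s"],2),"box",w2b(p,s["ee_pos"]).round(4),"F",np.round(s["contact_force"],1),"w",round(s["width"],2))
cb=np.array([np.cos(p[2]),np.sin(p[2]),0])
print("tool axes(cols)\n",R.round(3),"\nbox x in tool",(R.T@cb).round(3), "roll units to align tool y/z w/ box x: ang",round(np.degrees(np.arctan2((R.T@cb)[2],(R.T@cb)[1])),1))
if len(sys.argv)>3:
    t=b2w(p,[float(v) for v in sys.argv[1:4]])[0];print("delta units",(R.T@(t-s["ee_pos"])/.06).round(2))
E
python3 d.py -0.11 0 0.199
```

```text
t 0.6 box [-0.3172  0.5315  0.1985] F [-0.4 -0.9 -0.4] w 1.0
tool axes(cols)
 [[ 0.    -0.955  0.298]
 [ 0.     0.298  0.955]
 [-1.    -0.     0.   ]] 
box x in tool [ 0.    -0.903  0.429] roll units to align tool y/z w/ box x: ang 154.6
delta units [-0.01 -6.92 -6.52]
```

```bash
python3 -m creep '{"travel":[[0,-0.69,-0.65],[0,-0.69,-0.65],[0,-0.69,-0.65],[0,-0.69,-0.65],[0,-0.69,-0.65]],"roll":[0,0,0,0,0]}' 1
python3 -m creep '{"travel":[[0,-0.69,-0.65],[0,-0.69,-0.65],[0,-0.69,-0.65],[0,-0.69,-0.65],[0,-0.69,-0.65]],"roll":[0,0,0,0,0]}'
python3 -m creep '{"travel":[[0,0,0],[0,0,0],[0,0,0],[0,0,0],[0,0,0]],"roll":[-1,-1,-1,-1,-0.24]}'
python3 d.py -0.10 0 0.083
```

```text
time_s: 1.23
ee_pos: [0.3117, 0.2995, 0.1988]
tool_rot: [0.57, -0.419, 0.569, 0.419]
contact_force: [1.2, -0.6, 1.2]
width: 0.001
time_s: 1.85
ee_pos: [0.4512, 0.0514, 0.1989]
tool_rot: [0.57, -0.419, 0.569, 0.419]
contact_force: [0.7, 1.1, 0.2]
width: 0.003
time_s: 2.48
ee_pos: [0.4504, 0.0531, 0.1986]
tool_rot: [-0.464, 0.534, -0.463, -0.534]
contact_force: [-0.9, 0.1, 0.0]
width: -0.001
t 2.48 box [-0.1106  0.0015  0.1986] F [-0.9  0.1  0. ] w -0.0
tool axes(cols)
 [[ 0.    -0.99  -0.141]
 [ 0.    -0.141  0.99 ]
 [-1.    -0.     0.   ]] 
box x in tool [ 0.    -1.    -0.001] roll units to align tool y/z w/ box x: ang -180.0
delta units [ 1.93 -0.18 -0.03]
```

```bash
python3 -m creep '{"travel":[[0.5,0,0],[0.5,0,0],[0.5,0,0],[0.43,0,0],[0,0,0]],"roll":[0,0,0,0,0]}'
python3 -m creep '{"travel":[[0,-0.4,0],[0,-0.25,0],[0,-0.25,0],[0,-0.25,0],[0,-0.25,0]],"roll":[0,0,0,0,0]}'
python3 -m creep '{"travel":[[0,-0.25,0],[0,-0.25,0],[0,-0.25,0],[0,-0.2,0],[0,0,0]],"roll":[0,0,0,0,0]}'
python3 d.py 0.045 0 0.083
```

```text
time_s: 3.1
ee_pos: [0.4485, 0.0533, 0.0812]
tool_rot: [0.463, -0.533, 0.465, 0.535]
contact_force: [-0.6, -0.1, 0.5]
width: 0.0
time_s: 3.72
ee_pos: [0.5344, 0.0652, 0.0828]
tool_rot: [0.464, -0.534, 0.463, 0.534]
contact_force: [0.4, -0.6, -0.5]
width: 0.001
time_s: 4.35
ee_pos: [0.5908, 0.0731, 0.0824]
tool_rot: [-0.463, 0.534, -0.463, -0.534]
contact_force: [-0.2, 0.5, -0.7]
width: -0.001
t 4.35 box [0.0312 0.0016 0.0824] F [-0.2  0.5 -0.7] w -0.0
tool axes(cols)
 [[ 0.    -0.99  -0.141]
 [ 0.    -0.141  0.99 ]
 [-1.    -0.     0.   ]] 
box x in tool [ 0.    -1.    -0.001] roll units to align tool y/z w/ box x: ang -180.0
delta units [-0.01 -0.23 -0.03]
```

```bash
python3 -m creep '{"travel":[[0,-0.1,0],[0,-0.07,0],[0,-0.05,0]],"roll":[0,0,0]}'
python3 -m creep '{"travel":[[0,-0.03,0],[0,0,0]],"roll":[0,0]}'
python3 - <<'E'
from h import *
im=eyes.grab_frame("top")[110:250,170:325,::-1]
im=cv2.resize(cv2.convertScaleAbs(im,alpha=2),None,fx=4,fy=4,interpolation=cv2.INTER_CUBIC)
cv2.imwrite("pics/tp2.png",im)
E
python3 d.py -0.02 0 0.16
```

```text
time_s: 4.72
ee_pos: [0.6032, 0.0749, 0.0828]
tool_rot: [-0.464, 0.534, -0.463, -0.534]
contact_force: [0.5, 0.0, 0.1]
width: 0.001
time_s: 4.97
ee_pos: [0.6049, 0.0751, 0.0827]
tool_rot: [0.464, -0.534, 0.463, 0.534]
contact_force: [-0.1, -0.3, -0.4]
width: 0.001
t 5.03 box [0.0453 0.0017 0.0827] F [ 0.4  0.2 -0.5] w 0.0
tool axes(cols)
 [[-0.    -0.99  -0.141]
 [ 0.    -0.141  0.99 ]
 [-1.     0.     0.   ]] 
box x in tool [-0.    -1.    -0.001] roll units to align tool y/z w/ box x: ang -180.0
delta units [-1.29  1.09 -0.03]
```

View pics/tp2.png

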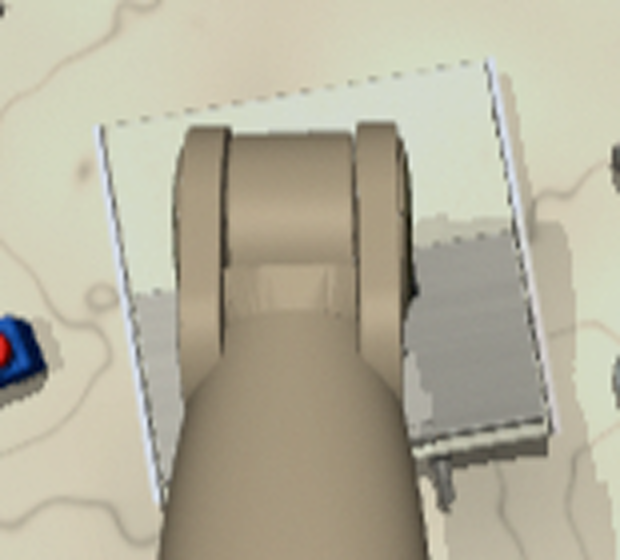

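The arm hides most of the box in the top view, but at right the grey plate still reaches its old back edge at (510,235). The cover seems not to have moved, so I'll check the side view.

Run:
```python
from h import *
im=eyes.grab_frame("side")[100:270,150:370,::-1]
im=cv2.resize(cv2.convertScaleAbs(im,alpha=1.5),None,fx=3.5,fy=3.5,interpolation=cv2.INTER_CUBIC)
m=eyes.camera_model("side");q=proj(m,robot.state()["ee_pos"])[0];print((q-[150,100])*3.5)
cv2.imwrite("pics/sd2.png",im)
```

```text
[365.15641092 278.00031631]
```

View pics/sd2.png

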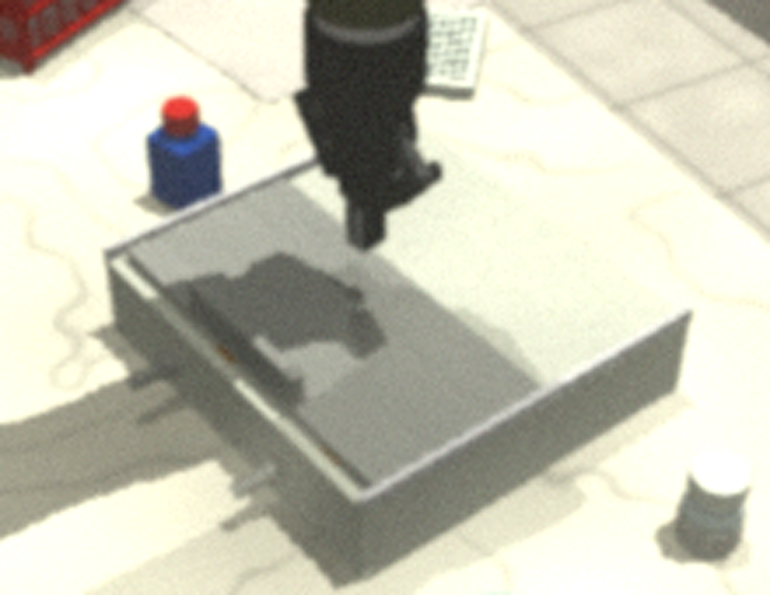

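The side view confirms it: the fingertip at (367,245) hangs clear above the cover, and the lip, at about (195,290) to (300,390), is untouched. My height estimate is therefore off, so I'll refit with box height free.

```bash
cat > fit3.py <<'E'
exec(open("fit2.py").read().split("def r(")[0])
def r4(p,ns):
    return np.concatenate([(proj(M[n],b2w(p[:3],P[obs[n][2]])+[0,0,p[3]])-px(*obs[n][:2],obs[n][3])).ravel() for n in ns])
for ns in (["top"],["side"],["top","side"]):
    s=least_squares(r4,[.5,0,0,0],kwargs=dict(ns=ns),loss="soft_l1");print(ns,s.x.round(4),round(s.cost,2),np.round(s.fun,1))
E
python3 fit3.py
python3 - <<'E'
from h import *
s=robot.state();print(np.round(s["q"],3),np.round(s["ee_pos"],4))
for n in("top","side"):
    m=eyes.camera_model(n);print(n,(-np.array(m["R"]).T@np.array(m["t"])).round(3), proj(m,[0,0,0]))
m=eyes.camera_model("wrist");print({k:np.round(v,3).tolist() for k,v in m.items()},(-np.array(m["R"]).T@np.array(m["t"])).round(3))
a=eyes.grab_frame("wrist")[:,:,::-1]
cv2.imwrite("pics/wr.png",cv2.resize(cv2.convertScaleAbs(a,alpha=1.6),None,fx=1.5,fy=1.5))
E
```

```text
['top'] [ 0.5601  0.0671  0.1396 -0.0141] 10.56 [-1.3  0.8  0.6  0.6  0.3  1.  -0.9  0.   0.5 -4.9  0.3 -5.2]
['side'] [ 0.5696  0.0808  0.1391 -0.0163] 2.84 [-0.1 -0.8 -0.4 -0.4  0.5  0.3  0.9 -1.2 -0.   1.7 -1.   0.4]
['top', 'side'] [ 0.5608  0.068   0.1424 -0.0038] 17.89 [-2.4  0.1  0.3 -0.5  0.4  0.7 -1.6  0.1 -0.1 -4.9  0.4 -5.5 -0.6 -1.4
  0.7 -0.2  0.1  1.8 -1.1 -1.  -0.3  3.6  0.   0.9]
[-0.008  0.434 -0.066  1.071  0.    -0.149] [0.6047 0.0751 0.0827]
top [0.52  0.04  1.278] [[282.45874507 388.09922364]]
side [ 0.199 -0.637  0.782] [[ -3.66776706 337.12492516]]
{'vertical_fov': 65.706, 'cx': 257.378, 'cy': 193.106, 'R': [[-0.141, 0.99, -0.0], [0.939, 0.134, 0.317], [0.313, 0.044, -0.949]], 't': [0.011, -0.583, 0.078]} [0.525 0.063 0.259]
```

View pics/wr.png

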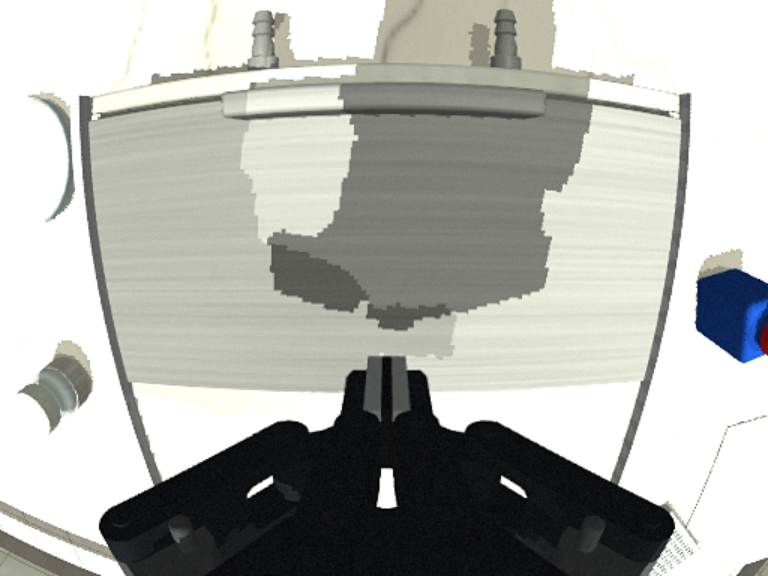

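```bash
cat > wfit.py <<'E'
from h import *
m=eyes.camera_model("wrist");R=np.array(m["R"]);t=np.array(m["t"]);f=192/np.tan(np.radians(m["vertical_fov"]/2))
def wp(X):
    c=np.atleast_2d(X)@R.T+t;rh=np.hypot(c[:,0],c[:,1]);th=np.arctan2(rh,c[:,2])
    return c[:,:2]/rh[:,None]*(f*th)[:,None]+[m["cx"],m["cy"]]
e=np.array(robot.state()["ee_pos"])
for dz in(0,.01,.02,.03,.04):print("TCP+",dz,(wp(e+[0,0,dz])*1.5).round(0))
P=np.array([[-.075,-.15,.076],[-.075,.15,.076],[.075,-.141,.073],[.075,.141,.073],[-.062,-.06,.098],[-.062,.06,.098],[-.075,-.062,.066],[-.075,.062,.066]])
U=np.array([[82,96],[690,95],[131,381],[642,380],[222,93],[546,90],[263,72],[507,70]])/1.5
g=lambda p:(wp(b2w(p[:3],P)+[0,0,p[3]])-U).ravel()
for z0 in(0,None):
    s=least_squares((lambda p:g(np.r_[p,0])) if z0==0 else g,[.56,.067,.14]+([] if z0==0 else [0]));print(s.x.round(4),s.fun.round(1))
E
python3 wfit.py
```

```text
TCP+ 0 [[387. 338.]]
TCP+ 0.01 [[387. 348.]]
TCP+ 0.02 [[388. 359.]]
TCP+ 0.03 [[388. 372.]]
TCP+ 0.04 [[388. 385.]]
[0.5632 0.0683 0.1446] [ -7.4   1.3   6.4   0.3  -2.   -0.2   1.6  -0.5  -0.5  -0.6   1.5   0.5
 -13.8  -0.3  13.5   0.2]
[ 0.563   0.0683  0.1446 -0.0068] [ -2.    1.4   1.    0.5   1.7  -4.3  -2.1  -4.6   3.6   0.2  -2.6   1.4
 -10.7   0.8  10.5   1.4]
```

The fingertips in the wrist view at (388,357) sit 20 to 28 mm above the reported TCP, which matches the missed lip. I'll measure the offset by touching gently down on the cover top, known to be at z = 73 mm.

```bash
python3 -m creep '{"travel":[[0.1,0,0],[0.1,0,0],[0.08,0,0],[0,0,0]],"roll":[0,0,0,0]}' | grep -E "ee|force"
python3 -m creep '{"travel":[[0.03,0,0],[0,0,0]],"roll":[0,0]}'| grep -E "ee|force"
python3 -m creep '{"travel":[[0.03,0,0],[0,0,0]],"roll":[0,0]}'| grep -E "ee|force"
python3 -m creep '{"travel":[[0.03,0,0],[0,0,0]],"roll":[0,0]}'| grep -E "ee|force"
```

```text
ee_pos: [0.6043, 0.0751, 0.0651]
contact_force: [-0.1, -0.3, -0.3]
ee_pos: [0.6048, 0.0751, 0.0641]
contact_force: [0.1, -0.0, -0.6]
ee_pos: [0.6047, 0.0752, 0.0622]
contact_force: [0.0, 0.3, -0.5]
ee_pos: [0.6047, 0.0751, 0.0603]
contact_force: [-0.8, -0.1, 0.5]
```

```bash
for i in 1 2 3; do :; done
python3 -m creep '{"travel":[[0.05,0,0],[0,0,0]],"roll":[0,0]}'| grep -E "ee|force"
python3 -m creep '{"travel":[[0.05,0,0],[0,0,0]],"roll":[0,0]}'| grep -E "ee|force"
python3 -m creep '{"travel":[[0.03,0,0],[0,0,0]],"roll":[0,0]}'| grep -E "ee|force"
python3 -m creep '{"travel":[[0.03,0,0],[0,0,0]],"roll":[0,0]}'| grep -E "ee|force"
```

```text
ee_pos: [0.6046, 0.0751, 0.0571]
contact_force: [-0.4, -0.1, 0.2]
ee_pos: [0.6046, 0.0751, 0.0542]
contact_force: [-0.1, 0.0, -0.0]
ee_pos: [0.6047, 0.0751, 0.0525]
contact_force: [0.5, -0.4, 0.7]
ee_pos: [0.6047, 0.0751, 0.0507]
contact_force: [-0.3, -0.4, 0.8]
```

```bash
python3 -m creep '{"travel":[[0.03,0,0],[0,0,0]],"roll":[0,0]}'| grep -E "ee|force"
python3 -m creep '{"travel":[[0.03,0,0],[0,0,0]],"roll":[0,0]}'| grep -E "ee|force"
python3 -m creep '{"travel":[[0.03,0,0],[0,0,0]],"roll":[0,0]}'| grep -E "ee|force"
python3 - <<'E'
from h import *
im=eyes.grab_frame("side")[100:270,150:370,::-1]
im=cv2.resize(cv2.convertScaleAbs(im,alpha=1.5),None,fx=3.5,fy=3.5,interpolation=cv2.INTER_CUBIC)
m=eyes.camera_model("side");q=proj(m,robot.state()["ee_pos"])[0];print((q-[150,100])*3.5)
cv2.imwrite("pics/sd3.png",im)
E
```

```text
ee_pos: [0.6047, 0.0751, 0.0489]
contact_force: [-0.5, -0.3, 0.5]
ee_pos: [0.6047, 0.0752, 0.0471]
contact_force: [0.7, 0.6, -0.3]
ee_pos: [0.6046, 0.0751, 0.0453]
contact_force: [-0.4, -0.1, -0.3]
[365.09659432 318.92478455]
```

View pics/sd3.png

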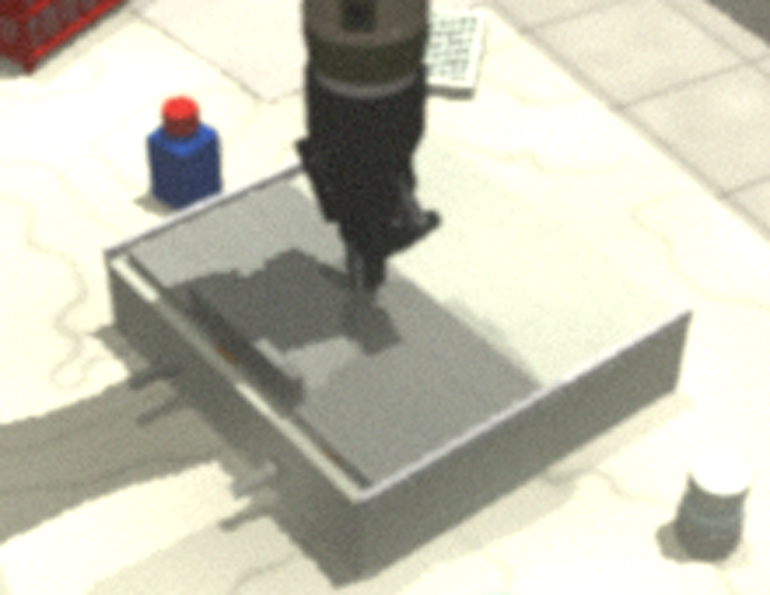

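The tip at (368,290) now almost meets its shadow on the cover, with no contact force yet. I'll keep stepping down.

```bash
python3 -m creep '{"travel":[[0.03,0,0],[0,0,0]],"roll":[0,0]}'| grep -E "ee|force"
python3 -m creep '{"travel":[[0.03,0,0],[0,0,0]],"roll":[0,0]}'| grep -E "ee|force"
python3 -m creep '{"travel":[[0.02,0,0],[0,0,0]],"roll":[0,0]}'| grep -E "ee|force"
```

```text
ee_pos: [0.6047, 0.0751, 0.0435]
contact_force: [0.1, 0.0, -0.4]
ee_pos: [0.6047, 0.0751, 0.0417]
contact_force: [0.0, 0.3, 0.1]
ee_pos: [0.6048, 0.0752, 0.0406]
contact_force: [0.5, 0.0, -0.0]
```

```bash
python3 -m creep '{"travel":[[0.03,0,0],[0,0,0]],"roll":[0,0]}'| grep -E "ee|force"
python3 -m creep '{"travel":[[0.03,0,0],[0,0,0]],"roll":[0,0]}'| grep -E "ee|force"
```

```text
ee_pos: [0.6058, 0.0753, 0.0403]
contact_force: [-0.1, 0.5, 5.4]
ee_pos: [0.6073, 0.0754, 0.0402]
contact_force: [-2.1, 1.0, 13.2]
```

```bash
python3 -m creep '{"travel":[[0.03,0,0],[0,0,0]],"roll":[0,0]}'| grep -E "ee|force"
```

```text
ee_pos: [0.6089, 0.0757, 0.0402]
contact_force: [-2.0, 1.8, 20.0]
```

Contact is at reported z = 0.0403, so a fingertip's height above the bench is the reported z plus about 33 mm. I'll use that from here: lift, go back in front of the lip, and push with the tip at about 83 mm (reported 0.050).

```bash
python3 -m creep '{"travel":[[-0.5,0,0],[-0.5,0,0],[0,0.6,0],[0,0.6,0],[0,0.6,0]],"roll":[0,0,0,0,0]}'| grep -E "ee|force"
python3 -m creep '{"travel":[[0,0.8,0],[0,0,0],[0,0,0]],"roll":[0,0,0]}'| grep -E "ee|force"
python3 d.py -0.11 0 0.050
```

```text
ee_pos: [0.4969, 0.0598, 0.0954]
contact_force: [0.7, -0.6, 0.5]
ee_pos: [0.4514, 0.0531, 0.0959]
contact_force: [0.4, -0.7, 0.6]
t 10.68 box [-0.1096  0.0014  0.0959] F [ 0.4 -0.7  0.6] w -0.0
tool axes(cols)
 [[ 0.002 -0.99  -0.141]
 [-0.    -0.141  0.99 ]
 [-1.    -0.002 -0.   ]] 
box x in tool [ 0.002 -1.    -0.   ] roll units to align tool y/z w/ box x: ang -180.0
delta units [ 0.76  0.01 -0.02]
```

```bash
python3 -m creep '{"travel":[[0.4,0,0],[0.36,0,0],[0,0,0],[0,0,0]],"roll":[0,0,0,0]}'| grep -E "ee|force"
python3 -m creep '{"travel":[[0,-0.3,0],[0,-0.2,0],[0,-0.2,0],[0,-0.2,0],[0,-0.2,0]],"roll":[0,0,0,0,0]}'| grep -E "ee|force"
python3 -m creep '{"travel":[[0,-0.2,0],[0,-0.2,0],[0,-0.2,0],[0,-0.2,0],[0,-0.2,0]],"roll":[0,0,0,0,0]}'| grep -E "ee|force"
python3 -m creep '{"travel":[[0,-0.15,0],[0,-0.1,0],[0,-0.05,0],[0,0,0]],"roll":[0,0,0,0]}'| grep -E "ee|force"
python3 d.py 0.045 0 0.050
```

```text
ee_pos: [0.4516, 0.0532, 0.0503]
contact_force: [0.3, -0.1, 0.5]
ee_pos: [0.5158, 0.0626, 0.0496]
contact_force: [-2.5, -0.0, 1.7]
ee_pos: [0.5758, 0.0712, 0.0496]
contact_force: [-2.6, 1.0, 1.4]
ee_pos: [0.5935, 0.0733, 0.0498]
contact_force: [-0.3, 0.2, -0.4]
t 12.93 box [0.0339 0.0014 0.0498] F [-0.3  0.2 -0.4] w 0.0
tool axes(cols)
 [[ 0.001 -0.99  -0.141]
 [-0.    -0.141  0.99 ]
 [-1.    -0.001 -0.   ]] 
box x in tool [ 0.001 -1.    -0.   ] roll units to align tool y/z w/ box x: ang -180.0
delta units [-0.   -0.18 -0.02]
```

Forces of about -2.5 N while moving show the cover is being pushed now. I'll go on to the stop in small steps.

```bash
python3 -m creep '{"travel":[[0,-0.1,0],[0,-0.05,0]],"roll":[0,0]}'| grep -E "ee|force"
python3 -m creep '{"travel":[[0,-0.05,0],[0,0,0]],"roll":[0,0]}'| grep -E "ee|force"
python3 -m creep '{"travel":[[0,-0.05,0],[0,0,0]],"roll":[0,0]}'| grep -E "ee|force"
```

```text
ee_pos: [0.6021, 0.0745, 0.0498]
contact_force: [-2.4, 0.5, 0.6]
ee_pos: [0.6055, 0.0751, 0.0498]
contact_force: [-0.1, -0.4, 0.5]
ee_pos: [0.6065, 0.0753, 0.0496]
contact_force: [-4.7, -0.5, 2.2]
```

The stop is reached at box x of about 0.047 with 4.7 N, as predicted. I'll back off, lift and look into the well with the wrist camera.

```bash
python3 -m creep '{"travel":[[0,0.3,0],[-0.6,0.0,0],[-0.8,0,0],[0,0,0],[0,0,0]],"roll":[0,0,0,0,0]}'| grep -E "ee|force"
python3 - <<'E'
from h import *
m=eyes.camera_model("wrist");np.savez("wm.npz",**m)
a=eyes.grab_frame("wrist")[:,:,::-1]
cv2.imwrite("pics/wr2.png",cv2.resize(cv2.convertScaleAbs(a,alpha=1.4),None,fx=1.5,fy=1.5,interpolation=cv2.INTER_CUBIC))
E
python3 d.py 0 0 .15
```

```text
ee_pos: [0.5904, 0.0731, 0.1338]
contact_force: [-0.3, -0.2, -0.7]
t 14.35 box [0.0301 0.0018 0.1329] F [ 0.5 -0.1 -0.9] w -0.0
tool axes(cols)
 [[-0.001 -0.99  -0.141]
 [ 0.    -0.141  0.99 ]
 [-1.     0.001  0.   ]] 
box x in tool [-0.001 -1.    -0.001] roll units to align tool y/z w/ box x: ang -180.0
delta units [-0.29  0.5  -0.03]
```

View pics/wr2.png

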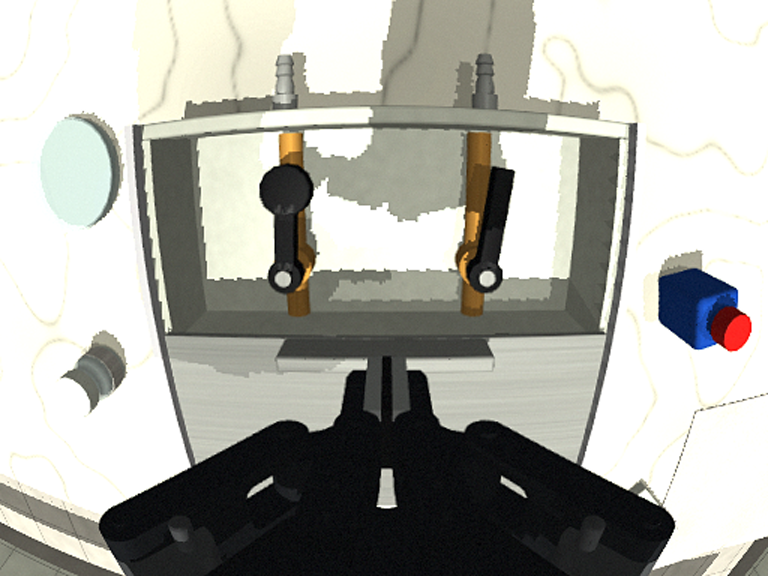

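The well is open. The disc lever is the left one in this view, at box y = -62, with its disc at (285,190) and axis at (284,279), pointing almost straight to the front. The plain lever is at y = +62, with its tip at (503,172). I'll enter on the -y side of the disc and push it along an arc toward +y.

```bash
python3 -m creep '{"travel":[[0,0.3,-0.6],[0,0.3,-0.6],[0,0.28,-0.6],[0,0,0]],"roll":[0,0,0,0]}'| grep -E "ee|force"
python3 -m creep '{"travel":[[0.5,0,0],[0.5,0,0],[0.4,0,0],[0,0,0]],"roll":[0,0,0,0]}'| grep -E "ee|force"
python3 d.py -0.023 -0.106 0.005
```

```text
ee_pos: [0.5514, -0.0432, 0.1322]
contact_force: [-0.1, 1.0, -0.3]
ee_pos: [0.5505, -0.0399, 0.0469]
contact_force: [0.4, -0.5, -0.2]
t 15.35 box [-0.0245 -0.1046  0.0469] F [ 0.4 -0.5 -0.2] w 0.0
tool axes(cols)
 [[-0.006 -0.99  -0.142]
 [ 0.002 -0.142  0.99 ]
 [-1.     0.005  0.003]] 
box x in tool [-0.005 -1.    -0.001] roll units to align tool y/z w/ box x: ang -179.9
delta units [ 0.7  -0.03 -0.03]
```

```bash
python3 -m creep '{"travel":[[0.3,0,-0.02],[0.25,0,0],[0.15,0,0],[0,0,0]],"roll":[0,0,0,0]}'| grep -E "ee|force"
python3 d.py -0.023 -0.092 0.005
```

```text
ee_pos: [0.5525, -0.0423, 0.0071]
contact_force: [-0.7, 0.2, 0.2]
t 15.85 box [-0.0228 -0.1073  0.0071] F [-0.7  0.2  0.2] w 0.0
tool axes(cols)
 [[-0.001 -0.99  -0.141]
 [ 0.    -0.141  0.99 ]
 [-1.     0.001  0.001]] 
box x in tool [-0.001 -1.    -0.001] roll units to align tool y/z w/ box x: ang -180.0
delta units [0.04 0.   0.25]
```

```bash
python3 -m creep '{"travel":[[0.04,0,0.15],[0,0,0.1],[0,0.06,0.1],[0,0.07,0.11],[0,0,0]],"roll":[0,0,0,0,0]}'| grep -E "ee|force"
python3 -m creep '{"travel":[[0,0.03,0.13],[0,0.03,0.14],[0,-0.02,0.15],[0,-0.03,0.15],[0,0,0]],"roll":[0,0,0,0,0]}'| grep -E "ee|force"
python3 d.py -0.022 -0.029 0.005
```

```text
ee_pos: [0.5409, -0.0157, 0.0055]
contact_force: [0.1, 1.1, -0.2]
ee_pos: [0.5356, 0.0187, 0.0051]
contact_force: [-0.3, 0.4, -0.5]
t 17.1 box [-0.031  -0.0445  0.0051] F [-0.3  0.4 -0.5] w -0.0
tool axes(cols)
 [[-0.001 -0.99  -0.142]
 [ 0.001 -0.142  0.99 ]
 [-1.     0.001  0.001]] 
box x in tool [-0.001 -1.    -0.002] roll units to align tool y/z w/ box x: ang -179.9
delta units [ 0.   -0.15  0.26]
```

```bash
python3 -m creep '{"travel":[[0,-0.06,0.13],[0,-0.09,0.13]],"roll":[0,0]}'| grep -E "ee|force"
python3 -m creep '{"travel":[[0,-0.08,0.08],[0,-0.08,0.07]],"roll":[0,0]}'| grep -E "ee|force"
python3 -m creep '{"travel":[[0,-0.08,0.05],[0,-0.08,0.04]],"roll":[0,0]}'| grep -E "ee|force"
python3 d.py -0.002 -0.014 0.005|head -1
python3 - <<'E'
from h import *
a=eyes.grab_frame("wrist")[:,:,::-1]
cv2.imwrite("pics/wr3.png",cv2.resize(cv2.convertScaleAbs(a,alpha=1.4),None,fx=1.5,fy=1.5,interpolation=cv2.INTER_CUBIC))
E
```

```text
ee_pos: [0.5429, 0.0344, 0.0052]
contact_force: [-0.1, -1.4, -0.7]
ee_pos: [0.5512, 0.0449, 0.0052]
contact_force: [-1.6, -2.4, 0.1]
ee_pos: [0.5598, 0.0514, 0.0052]
contact_force: [-2.0, -1.1, 0.4]
t 17.85 box [-0.0025 -0.0155  0.0052] F [-2.  -1.1  0.4] w 0.0
```

View pics/wr3.png

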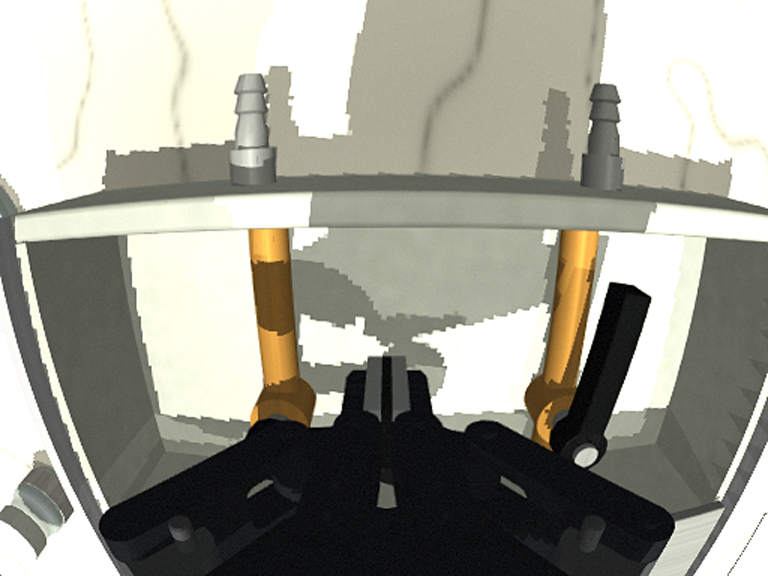

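The disc lever has swung round behind the gripper and is hidden, and the plain lever still points to the front. I'll push +x until the force shows the stop.

```bash
python3 -m creep '{"travel":[[0,-0.06,0]],"roll":[0]}'| grep -E "ee|force"
python3 -m creep '{"travel":[[0,-0.04,0],[0,0,0]],"roll":[0,0]}'| grep -E "ee|force"
python3 -m creep '{"travel":[[0,-0.04,0],[0,0,0]],"roll":[0,0]}'| grep -E "ee|force"
python3 d.py 0 0 0|head -1
```

```text
ee_pos: [0.5627, 0.0523, 0.0051]
contact_force: [-5.2, 0.0, 1.2]
ee_pos: [0.5626, 0.0523, 0.0048]
contact_force: [-7.0, 0.7, 4.0]
ee_pos: [0.5627, 0.0524, 0.0044]
contact_force: [-12.3, -1.1, 6.5]
t 18.52 box [ 0.0005 -0.0149  0.0044] F [-12.3  -1.1   6.5] w 0.0
```

That's the firm stop: x no longer advances and the force is 12 N. I'll back off, lift clear and check.

```bash
python3 -m creep '{"travel":[[0,0.15,0],[0,0.2,0],[-0.5,0,0],[-0.9,0,0],[-0.9,0,0]],"roll":[0,0,0,0,0]}'| grep -E "ee|force"
python3 -m creep '{"travel":[[0,0.3,0],[0,0,0],[0,0,0],[0,0,0]],"roll":[0,0,0,0]}'| grep -E "ee|force"
python3 - <<'E'
from h import *
a=eyes.grab_frame("side")[100:270,150:370,::-1];b=eyes.grab_frame("wrist")[:,:,::-1]
a=cv2.resize(cv2.convertScaleAbs(a,alpha=1.5),(388,300),interpolation=cv2.INTER_CUBIC);b=cv2.resize(cv2.convertScaleAbs(b,alpha=1.4),(400,300))
cv2.imwrite("pics/end.png",np.hstack([a,b]))
E
```

```text
ee_pos: [0.5471, 0.0493, 0.1448]
contact_force: [0.7, 0.2, -0.8]
ee_pos: [0.5294, 0.0468, 0.1424]
contact_force: [0.0, -0.4, 0.3]
```

View pics/end.png

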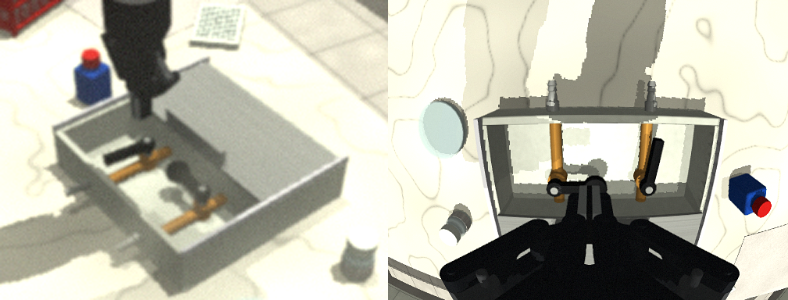

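The side view shows the cover back on the housing. In the wrist view the disc lever points along +y, from its axis at (552,187) to the disc at (597,187). The plain lever, from (649,188) to (656,142), still points to the front, and the bottle, jar and dish are in place. The gripper touches nothing.

```bash
python3 -c "
from cell import robot,job_done
s=robot.state();print(s['time_s'],s['contact_force']);print(job_done())"
```

```text
19.75 [ 0.30618947 -0.02807032 -0.27890213]
the job is handed in; nothing more can be done
None
```

The cover is open against its stop and the disc-marked lever is fully shut. I handed the job in at about 19.8 s; no verdict was returned.

**What I did:** I pushed the cover back by its lip until it met the stop. I then swung the disc-marked lever (at box y = -62 mm) a quarter turn toward +y until it hit its firm stop, at 12 N with no further movement. After that I lifted clear.

**Last checks:** The last pictures show:
- the well uncovered;
- the disc lever along the box's +y;
- the plain lever still pointing to the front;
- the bottle, jar and dish where they were.

I judged these by eye in the pictures and did not measure how far the plain lever or the loose things might have moved. Wrist force just before hand-in was about 0.4 N, so nothing was being touched.

**What disagreed:**
- **First push missed:** it went over the lip because the real fingertips sit about 33 mm above the reported TCP. I found this by touching down on the cover top with about 20 N, corrected for it, and the second push worked.
- **Camera fit:** the two fixed cameras fitted the box a few pixels differently, up to about 5 px at its bottom front corners. The contact positions at both stops still matched the fitted box to about 3 mm.

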